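# Scrape a ripening board in its sprung cradle

## Robot

A 6-joint arm with a two-finger parallel gripper is mounted at the origin on the work surface. World frame = base frame: x ahead of the robot, y to its left, z up, the work surface at z = 0. Lengths are in m, angles in rad, forces in N, time in s.
With the tool pointing down it reaches from about 0.375 to 0.925 m from the base axis. Payload 5.7 kg.
Tool frame: the origin (TCP) lies midway between the tips of the shut fingers; the grasp point (between the pads) lies 19 mm behind it; z points along the fingers, y is the line along which they close (so a half turn about z gives the same grasp; the last joint's range is limited). The gripper opens to 88 mm and grips with 3 to 60 N. Pads are 20 mm wide; open, the fingers measure 115 mm over their backs; the gripper's body (75 mm by 178 mm) begins 61 mm behind the grasp point.
Start: joints at [-1.446, 0.359, 1.51, -0, 1.272, -0.115], TCP at [0.142, -0.583, 0.223] pointing down, gripper open.
Joint ranges: [-2.97, 2.97], [-1.01, 2.36], [0.21, 2.38], [-0.96, 4.11], [0.2, 2.71], [-2.98, 2.98]. Speed limits (rad/s): [2.39, 2.39, 3.14, 3.14, 3.14, 3.14].

## Interface

Orientations are given as a unit quaternion [x, y, z, w].
In Python, from bench import move_ptp, servo_line, goto_joints, move_gripper, sleep, inverse_kinematics, capture, PlanningError, close_job, spot_in, silhouettes, current_clock, current_joint_pos, current_qvel, current_joint_torque, current_position, current_orientation, current_force, current_torque, current_finger_gap, current_grip_force gives the robot as it stands. Calls block until the motion is done:
- move_ptp(position, orientation): joint-space move of the TCP to a pose.
- servo_line(position, orientation=None, rate=0.15, contact_N=None): straight line of the TCP; orientation=None keeps the orientation; rate is the mean speed in m/s. With contact_N (N) it stops when the force on the tool has changed by that much, and returns True; else False.
- goto_joints(angles): joint-space move.
- move_gripper(opening): finger opening in m; the grip force is fixed at half the most; returns when the fingers have stopped.
- sleep(seconds).
- inverse_kinematics(position, orientation): joint angles nearest the present ones, or None.
- capture(name): name is "side" or "top"; returns a dict with "image" (384x512x3 uint8, blue, green, red), "range_z" (384x512 float32, m along the optical axis (not along the pixel's ray), 0 where there is no reading), "intrinsics" (3x3 intrinsics, pixels), "k1" (the pictures are not rectified: a ray, as slopes to the right and down, at radius r is drawn at 1 + k1 r^2 times it, then the intrinsics apply), "R" (3x3) and "t" (3): a world point X has camera coordinates R X + t. Camera axes: x right, y down, z forward; pixel columns grow to the right and rows downward; lengths in m; the calibration is good to about 2 mm. A picture is of the moment at which its call begins.
A pose or a line that the arm cannot do raises PlanningError and nothing moves.
- close_job(): hands the job in; it is judged then, once.
Trained networks look in the newest picture that a camera, given by its name, has taken for a name from the list of things; names that differ only in an ending like _2 or _b are one class to them, and where a whole thing is asked for, a point or a joint stands for the part that bears it (a point fixed in the world has none). Each returns a list of dicts, best first, with "conf" (0 to 1); they miss things now and then, are a little off and sometimes report something else, mostly with a low value. They report only what shows in the picture. A call takes as long as a camera call.
- spot_in(camera, query): "xy" ([column, row] in pixels, amid what is visible of it).
- silhouettes(camera, query): "region" (384x512 bool, what is visible of it) and "xy" ([column, row] in pixels, amid what is visible of it).
Readings, each from a call of its own:
- current_clock(): time.
- current_joint_pos(): joint angles.
- current_qvel(): joint speeds.
- current_joint_torque(): joint torques, N m.
- current_position(): TCP position.
- current_orientation(): TCP orientation.
- current_force(): force on the tool from outside, world axes, zero at the start.
- current_torque(): the same for the moment, N m.
- current_finger_gap(): finger opening in m.
- current_grip_force(): force on a finger pad.
Only numpy, scipy, OpenCV 4.12 (cv2) and the standard library are available. Lean on these libraries where they do the work, as an engineer would, in place of code of your own. Each camera call takes 0.05 s, during which the arm holds its last target. There are 200 camera calls.

## Task

Swing the inspection lamp clear of the ripening board, then take the upright-handled scraper block and draw it in one unbroken stroke along the middle of the board, from the lamp-post end to the far end, pressing with 5 to 16 N at five places along it and never lifting off between the ends. Then stand the scraper in the shallow white tray, let go, and leave the small cheeses and the brush where they are.

Things in the scene. Friction and masses are not known exactly. Their poses are not given: they have to be found in the camera images.
- cradle: Fixed stainless cradle, 150 (its x) by 330 (its y) mm, rails 40 mm high. It carries a plain wooden board, 130 (x) by 300 (y) by 20 mm, centred on it, long side along y. Origin: centre of its underside, on the table; z up. The lamp post (22 mm diameter) stands at its corner at x = +85, y = +195 mm: +y is the lamp-post end, -y the far end.
- stroke_start (a point): Point under the board's middle line, at table height, at y = +100 mm of the cradle: set the scraper down above it. The board's top is 57 to 75 mm over the table at the board's middle and slopes along y by up to 0.05 rad either way. Height and slope are not measured: find them by touch and follow the force. The board is sprung and gives about 0.4 mm per N.
- stroke_finish (a point): Point under the board's middle line, at table height, at y = -100 mm of the cradle: the stroke ends above it.
- lamp (a joint): Swing angle (rad, 0 to 2.3) of the flat aluminium lamp arm about the lamp post, 200 mm from hinge to head axis; head's underside 150 mm, arm's top 172 mm over the table. 0: arm along the cradle's -y, over the board; grows clockwise seen from above; pi/2 is along the cradle's -x. The stiff hinge stays where it is left. Clear of the board: above 1.8.
- lamp_grip (a point): Middle of the upright black grip knob (22 mm diameter, 46 mm tall, from 170 to 216 mm over the table; this point at 198 mm) on top of the lamp head (64 mm diameter, 20 mm thick) at the arm's free end.
- lamp_hinge (a point): Point on the lamp's vertical hinge axis, at the height of lamp_grip, 200 mm from it.
- scraper: Loose white plastic scraper, 0.2 kg: a sole 30 (its x) by 90 (its y) by 22 mm tall, and on it an upright rib handle 22 (x) by 70 (y) mm reaching from 22 to 68 mm over the underside, to be gripped across its 22 mm. Origin: centre of the flat underside of the sole; z up. In the stroke its y lies across the board.
- brush: Loose white hand brush lying bristles down, 40 by 100 by 36 mm, low, without an upright rib: not the tool to use. Origin: centre of its underside. The scraper and the brush may have swapped places.
- tray: Fixed shallow open white plastic tray, 150 (x) by 180 (y) mm, walls 22 mm high and 4 mm thick, floor about 4 mm thick. Origin: centre of its underside on the table.
- goat0: Small upright cream cheese, 52 mm diameter, 58 mm high; origin centre of underside. Bystander.
- goat1: Another such small cheese. Bystander.
- goat2: Another such small cheese. Bystander.

How it is judged:
By the outcome, as a careful person would: the job done as asked, in the order asked, and still so for the second after the job is handed in, with the robot touching nothing.
It also fails if it takes over 72 s, if anything falls off the work surface, if the arm or the gripper's body presses on something with over 40 N, if the wrist force passes 120 N, or if a joint passes its speed limit or range.

## Working session

There is one attempt and no reset: what is moved stays moved. The work goes in short steps, each a Python script; the robot and the scene stay as the last script left them, time stands still between calls to the robot, and variables do not carry over. Pictures are saved under pics/ and viewed, at most 10 in all, crops included, and the job is handed in when it is done.

```bash
mkdir -p pics; ls; cat > h.py <<'E'
import numpy as np, cv2
from bench import *
def world(c,mask):
    v,u=np.nonzero(mask&(c["range_z"]>0)); z=c["range_z"][v,u]
    K=c["intrinsics"]; d=np.stack([(u-K[0,2])/K[0,0],(v-K[1,2])/K[1,1]],1)
    s=d.copy()
    for _ in range(10): s=d/(1+c["k1"]*(s**2).sum(1,keepdims=True))
    P=np.c_[s*z[:,None],z]
    return (P-c["t"])@c["R"]
E
python3 - <<'E'
from h import *
ims=[]
for n in ("top","side"):
    c=capture(n); ims.append(c["image"]); cv2.imwrite(f"pics/{n}0.png",c["image"])
    print(n,"cam at",-c["R"].T@c["t"])
    for q in ("cradle","lamp","lamp_grip","scraper","brush","tray","goat0"):
        for r in silhouettes(n,q)[:4]:
            P=world(c,r["region"])
            if len(P)<5: print(q,r["conf"],"few");continue
            hi=P[P[:,2]>np.percentile(P[:,2],95)-.008]
            rc=cv2.minAreaRect(P[:,:2].astype(np.float32)*1000); rh=cv2.minAreaRect(hi[:,:2].astype(np.float32)*1000)
            print(q,round(r["conf"],2),np.round(r["xy"]),len(P),"z",np.percentile(P[:,2],[2,50,98]).round(3),"all",np.round(np.r_[rc[0],rc[1],rc[2]]),"hi",np.round(np.r_[rh[0],rh[1],rh[2]]))
print(current_orientation(),current_clock())
E
```

```text
pics
top cam at [ 0.44333497 -0.01510705  1.15898332]
cradle 0.94 [241. 190.] 5157 z [0.01  0.07  0.176] all [571.  78. 380. 181.  86.] hi [597. 150. 247.  62.  53.]
lamp 0.71 [224. 187.] 783 z [0.16  0.17  0.216] all [596. 148. 242.  60.  53.] hi [541.  76.  20.  19.  43.]
lamp_grip 0.9 [221. 182.] 923 z [0.066 0.17  0.215] all [603. 158. 267.  65.  53.] hi [541.  76.  20.  19.  43.]
scraper 0.63 [379. 231.] 281 z [0.015 0.064 0.07 ] all [ 418. -352.   28.   88.   11.] hi [ 416. -353.   21.   69.    9.]
brush 0.93 [328. 226.] 438 z [-0.003  0.035  0.039] all [ 435. -195.  110.   43.   79.] hi [ 438. -192.  102.   40.   78.]
tray 0.8 [368. 173.] 2709 z [-0.002  0.003  0.022] all [ 607. -336.  180.  156.   85.] hi [ 606. -336.  180.  150.   85.]
goat0 0.81 [314. 155.] 244 z [0.012 0.055 0.06 ] all [ 658. -164.   50.   49.   38.] hi [ 659. -165.   47.   46.   88.]
goat0 0.72 [168. 245.] 253 z [0.013 0.056 0.06 ] all [399. 306.  47.  51.  50.] hi [401. 306.  46.  47.   0.]
goat0 0.7 [216. 243.] 226 z [0.019 0.056 0.061] all [399. 153.  48.  46.  89.] hi [399. 154.  46.  46.  88.]
side c
[... 800 characters left out ...]
-215.  152.   53.   78.] hi [ 435. -192.  102.   40.   78.]
brush 0.21 [241. 232.] 6451 z [0.004 0.071 0.18 ] all [578.  26. 476. 203.  88.] hi [584. 156. 249.  64.  62.]
tray 0.59 [248. 151.] 1570 z [0.001 0.007 0.026] all [ 608. -326.  290.  159.   85.] hi [ 606. -309.  256.  151.   85.]
goat0 0.89 [304. 257.] 388 z [0.012 0.054 0.061] all [398. 157.  47.  47.  42.] hi [399. 155.  41.  49.   2.]
goat0 0.78 [303. 305.] 547 z [0.009 0.054 0.062] all [401. 310.  50.  49.  18.] hi [401. 307.  48.  46.  26.]
goat0 0.75 [222. 176.] 332 z [0.002 0.045 0.061] all [ 660. -198.   55.  123.    2.] hi [ 657. -165.   47.   47.    8.]
[ 9.92823749e-01  1.19586797e-01  1.30260989e-05 -3.40168151e-05] 0.8
```

View pics/top0.png

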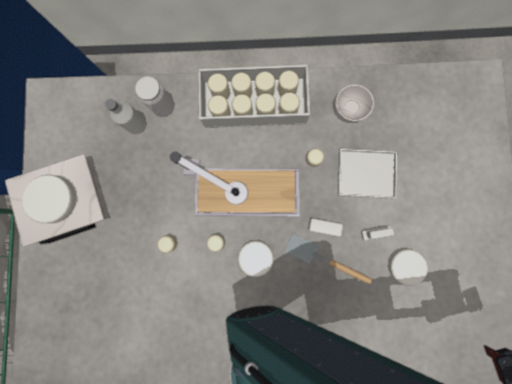

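View pics/side0.png

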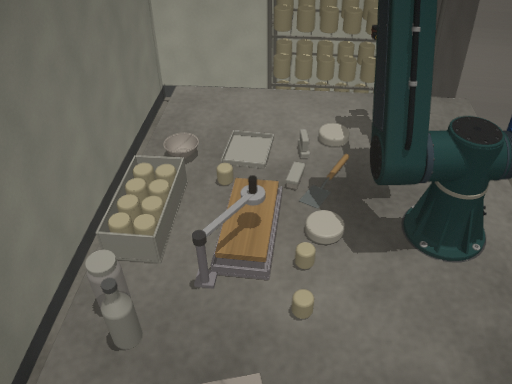

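The lamp arm runs from the post at about (178,158) to the head and knob at (236,192), over the board (195–300, 168–216). The scraper is at (378,233), the brush at (326,228), the tray at (367,173), and the goat cheeses at (316,157), (166,244) and (216,243). The networks agree with the pictures. Next I'll refine the poses and swing the lamp.

```bash
cat >> h.py <<'E'
def Q(a): return [np.cos(a/2),np.sin(a/2),0,0]   # tool down, closing axis at a-90deg
def board(n):
    c=capture(n); r=[s for s in silhouettes(n,"cradle")][0]
    hsv=cv2.cvtColor(c["image"],cv2.COLOR_BGR2HSV)
    m=r["region"]&(hsv[...,1]>90)&(hsv[...,0]<30)
    P=world(c,m); P=P[(P[:,2]>.045)&(P[:,2]<.09)]
    R=cv2.minAreaRect(P[:,:2].astype(np.float32)*1000)
    A=np.c_[P[:,:2]-P[:,:2].mean(0),np.ones(len(P))]
    k=np.linalg.lstsq(A,P[:,2],rcond=None)[0]
    return R,k,P.mean(0)
E
python3 - <<'E'
from h import *
for n in ("top","side"): print(n,*board(n))
for n in ("top","side"):
    c=capture(n)
    m=np.ones(c["range_z"].shape,bool); P=world(c,m)
    # arm & knob
    near=(abs(P[:,0]-.6)<.12)&(abs(P[:,1]-.15)<.15)
    k=P[near&(P[:,2]>.19)]
    A=P[near&(P[:,2]>.16)&(P[:,2]<.18)]
    kn=k[(np.hypot(k[:,0]-.541,k[:,1]-.076)<.03)]
    po=k[(np.hypot(k[:,0]-.661,k[:,1]-.236)<.05)]
    B=A[np.hypot(A[:,0]-.541,A[:,1]-.076)>.045]
    f=cv2.fitLine(B[:,:2].astype(np.float32),cv2.DIST_HUBER,0,.001,.001).ravel()
    print(n,"knob",cv2.minAreaRect(kn[:,:2].astype(np.float32)*1000),"post",len(po),po.mean(0),po.max(0),po.min(0),"line",f,np.degrees(np.arctan2(f[1],f[0])),"high",k[:,2].max())
E
```

```text
top ((554.56396484375, 53.163818359375), (290.9053955078125, 125.31488037109375), 88.05795288085938) [-0.00127296 -0.00573846  0.07015538] [0.55223455 0.03931671 0.07015538]
side ((554.8738403320312, 51.985260009765625), (306.1764831542969, 129.6737823486328), 87.7921371459961) [-0.0014509  -0.01920793  0.07091751] [0.55231456 0.09306095 0.07091751]<stdin>:14: RuntimeWarning: Mean of empty slice.
  ret = um.true_divide(
Traceback (most recent call last):
ValueError: zero-size array to reduction operation maximum which has no identity
```

```bash
cat >> h.py <<'E'
C=np.array([.5547,.0525]); YAW=np.radians(-2.1)
def cr(x,y): c,s=np.cos(YAW),np.sin(YAW); return C+np.array([c*x-s*y,s*x+c*y])
H=cr(.085,.195); 
def gp(ang): # lamp angle -> grip xy, world arm direction
    t=YAW-np.pi/2-ang; return H+.2*np.array([np.cos(t),np.sin(t)]),t
E
python3 - <<'E'
from h import *
K=np.array([.5405,.0757]); d=K-H; a0=(YAW-np.pi/2-np.arctan2(d[1],d[0])); print(H,np.hypot(*d),a0)
R=np.hypot(*d)
def pose(a): 
    t=YAW-np.pi/2-a; return H+R*np.array([np.cos(t),np.sin(t)]),t
p,t=pose(a0)
print(inverse_kinematics([*p,.28],Q(t)), inverse_kinematics([*p,.28],Q(t+np.pi)))
q,te=pose(2.1); print(inverse_kinematics([*q,.182],Q(te)), inverse_kinematics([*q,.182],Q(te+np.pi)))
off=0 if abs(inverse_kinematics([*p,.28],Q(t))[5])<3 and inverse_kinematics([*q,.182],Q(te)) is not None else np.pi
move_ptp([*p,.28],Q(t)); print(current_joint_pos(),current_clock())
servo_line([*p,.182],contact_N=8); move_gripper(.027)
print(current_force(),current_finger_gap(),current_position(),current_clock())
E
```

```text
[0.64678844 0.24425432] 0.1992681386514863 0.5259560921685904
[ 1.25702097e-02  2.32146613e-01  1.54800049e+00 -4.44089210e-16
  1.36144555e+00 -2.56641444e+00] [ 1.25702097e-02  2.32146613e-01  1.54800049e+00 -4.44089210e-16
  1.36144555e+00  5.75178216e-01]
[ 5.16583245e-01  3.88146215e-01  1.57313336e+00 -4.44089210e-16
  1.18031308e+00 -4.88357495e-01] [ 5.16583245e-01  3.88146215e-01  1.57313336e+00 -4.44089210e-16
  1.18031308e+00  2.65323516e+00]
[ 1.16187913e-02  2.32278663e-01  1.54796464e+00 -1.93056664e-04
  1.36137595e+00 -2.56613885e+00] 3.775
[ 0.02352232 -0.46184586  0.23142559] 0.02677496487086287 [0.54050254 0.07570802 0.18196977] 5.6167
```

```bash
python3 - <<'E'
from h import *
R=.1993; fm=0
for a in np.linspace(.526,2.13,11)[1:]:
    t=YAW-np.pi/2-a; p=H+R*np.array([np.cos(t),np.sin(t)])
    servo_line([*p,.182],Q(t),rate=.12); f=current_force(); fm=max(fm,np.linalg.norm(f))
print(fm,f,current_clock(),current_position())
move_gripper(.05); servo_line([*p,.29],rate=.25)
c=capture("side"); cv2.imwrite("pics/side1.png",c["image"])
P=world(c,np.ones((384,512),bool)); k=P[(abs(P[:,2]-.205)<.012)&(np.hypot(*(P[:,:2]-p).T)<.03)]
d=k[:,:2].mean(0)-H if len(k) else None; print(len(k),d, d is not None and YAW-np.pi/2-np.arctan2(d[1],d[0])+2*np.pi, current_clock())
E
```

```text
1.2497990776699586 [-0.32506    -0.07751179  0.68026035] 9.7833 [0.48131051 0.3550577  0.18178446]
122 [-0.16613126  0.11511715] 2.140108889846317 10.9833
```

View pics/side1.png

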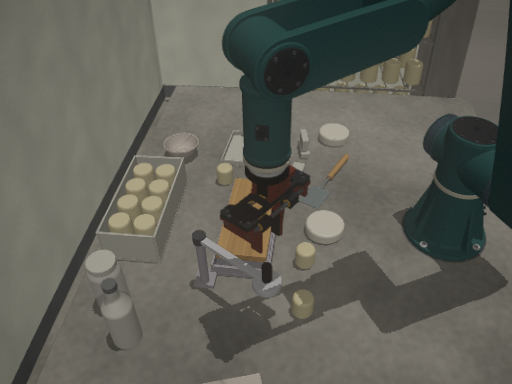

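The lamp now stands at about 2.13 rad, with its head at (267,285), clear of the board. Next, the scraper.

```bash
python3 - <<'E'
from h import *
E=[]
for n in ("top","side"):
    c=capture(n); P=world(c,np.ones((384,512),bool))
    k=P[(P[:,2]>.058)&(P[:,2]<.08)&(np.hypot(P[:,0]-.415,P[:,1]+.354)<.055)]
    r=cv2.minAreaRect(k[:,:2].astype(np.float32)*1000); print(n,len(k),r,k[:,2].mean())
    e=np.linalg.eigh(np.cov(k[:,:2].T))[1][:,1]; print(np.degrees(np.arctan2(e[1],e[0])))
    E.append(r)
p=np.mean([r[0] for r in E],0)/1000
ang=[]
for r in E:
    a=r[2] if r[1][0]<r[1][1] else r[2]-90
    ang.append(a)
th=np.radians(np.mean(ang)); print(p,ang)
a=th+np.pi/2
move_gripper(.06)
move_ptp([*p,.13],Q(a))
hit=servo_line([*p,.028],rate=.1,contact_N=8); print(hit,current_position())
move_gripper(0); print(current_finger_gap(),current_grip_force(),current_force())
servo_line([*p,.2],rate=.2); sleep(.2)
print(current_finger_gap(),current_force(),current_torque(),current_joint_pos(),current_clock())
c=capture("side"); cv2.imwrite("pics/side2.png",c["image"])
E
```

```text
top 174 ((415.82965087890625, -352.7032470703125), (21.72968292236328, 69.09005737304688), 8.924531936645508) 0.06659740287406525
98.3676628934344
side 97 ((412.7676086425781, -353.8460693359375), (22.19342041015625, 73.6583023071289), 8.049520492553711) 0.06828267878959368
98.49604534179751
[ 0.41429863 -0.35327466] [8.924531936645508, 8.049520492553711]
False [ 0.41466148 -0.35366553  0.02851986]
0.022247776193671444 29.99694675207138 [0.51757701 0.05285128 0.86715776]
0.02184965990267003 [-0.22604527  0.4460895  -2.42197987] [-0.10567708 -0.0756289  -0.01556692] [-8.32976483e-01  3.03457107e-01  1.66023449e+00 -1.93682419e-05
  1.18047469e+00 -9.81067268e-01] 17.1167
```

View pics/side2.png

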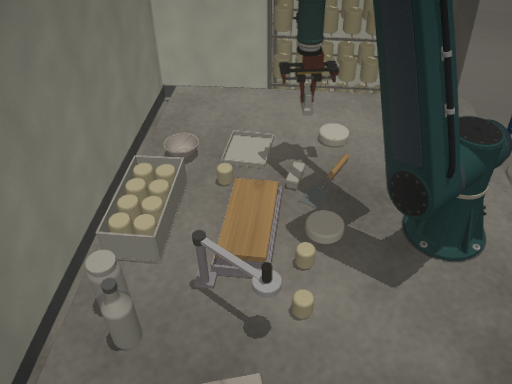

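The scraper is held at (307,100), and the board is fully visible at (250,215). I'll recheck the board pose, then touch down.

```bash
python3 - <<'E'
from h import *
for n in ("top","side"): print(n,*board(n))
a=YAW+np.pi
p=cr(0,.102); move_ptp([*p,.2],Q(a)); sleep(.3)
f0=np.mean([current_force() for _ in range(5)],0)
servo_line([*p,.118],rate=.15)
sleep(.2); f1=current_force(); print(f0,f1,current_clock())
np.save("f0.npy",f1)
hit=servo_line([*p,.075],rate=.03,contact_N=4); sleep(.15)
print(hit,current_position(),current_force()-f1,current_torque(),current_clock(),current_finger_gap())
E
```

```text
top ((554.7820434570312, 53.51280975341797), (291.63299560546875, 118.8161849975586), 88.23564910888672) [-0.00161406 -0.00702119  0.06982997] [0.55893186 0.05892867 0.06982997]
side ((554.9017944335938, 53.19981384277344), (303.5954895019531, 129.77223205566406), 87.83436584472656) [ 0.00365087 -0.01465566  0.071315  ] [0.55276997 0.06820593 0.071315  ]
[-0.86589788  0.48774793 -2.79158999] [ 0.75109294 -0.44630727 -2.45289724] 20.475
True [0.55829675 0.15446535 0.09593953] [0.77443114 0.2113649  5.18869695] [ 0.03781176 -0.36667034  0.02645375] 21.4417 0.021662646119012384
```

```bash
python3 - <<'E'
from h import *
f0=np.load("f0.npy"); T=10.5; z=current_position()[2]; log=[]; slope=0.
p=cr(0,.102)
F=lambda: np.mean([current_force()[2] for _ in range(3)])-f0[2]
for _ in range(3):
    z-=np.clip((T-F())*.0004*.8,-.002,.002); servo_line([*p,z],rate=.02)
print("start",F(),z)
for y in np.linspace(.102,-.103,21)[1:]:
    e=T-F(); corr=-np.clip(e*.0004*.6,-.002,.002); slope+=.3*corr
    z+=corr+slope; servo_line([*cr(0,y),z],rate=.05); log.append((round(y,3),round(z,4),round(float(F()),1)))
print(*log,sep="\n"); print(current_force()-f0,current_finger_gap(),current_position(),cr(0,-.1),current_clock())
E
```

```text
start 10.791790107342564 0.09307504912714754
(np.float64(0.092), np.float64(0.0932), 9.6)
(np.float64(0.081), np.float64(0.0929), 11.2)
(np.float64(0.071), np.float64(0.0931), 10.1)
(np.float64(0.061), np.float64(0.093), 9.9)
(np.float64(0.051), np.float64(0.0928), 11.0)
(np.float64(0.04), np.float64(0.0929), 11.0)
(np.float64(0.03), np.float64(0.0931), 12.2)
(np.float64(0.02), np.float64(0.0936), 10.5)
(np.float64(0.01), np.float64(0.0938), 10.5)
(np.float64(-0.0), np.float64(0.0939), 10.3)
(np.float64(-0.011), np.float64(0.094), 10.5)
(np.float64(-0.021), np.float64(0.0941), 10.1)
(np.float64(-0.031), np.float64(0.0942), 9.8)
(np.float64(-0.041), np.float64(0.094), 9.6)
(np.float64(-0.052), np.float64(0.0938), 11.1)
(np.float64(-0.062), np.float64(0.094), 10.5)
(np.float64(-0.072), np.float64(0.094), 10.0)
(np.float64(-0.082), np.float64(0.0939), 10.9)
(np.float64(-0.093), np.float64(0.094), 10.1)
(np.float64(-0.103), np.float64(0.0939), 9.9)
[-1.1340264   2.12969058  9.90775307] 0.022142006891952105 [ 0.55138952 -0.05014945  0.09454149] [ 0.55103563 -0.04743284] 29.3583
```

```bash
python3 - <<'E'
from h import *
p=current_position(); servo_line([p[0],p[1],.2],rate=.2)
t=np.array([.6065,-.336]); move_ptp([*t,.16],Q(np.radians(85)))
servo_line([*t,.055],rate=.15); sleep(.2); f=current_force()
hit=servo_line([*t,.026],rate=.03,contact_N=3); print(hit,current_position(),current_force()-f)
move_gripper(.05); servo_line([*t,.2],rate=.2)
move_ptp([.35,-.40,.3],Q(np.radians(85)))
for n in ("top","side"):
    c=capture(n); cv2.imwrite(f"pics/{n}3.png",c["image"])
    P=world(c,np.ones((384,512),bool)); k=P[(P[:,2]>.03)&(P[:,2]<.1)&(np.hypot(*(P[:,:2]-t).T)<.08)]
    print(n,len(k),k[:,2].max(),cv2.minAreaRect(k[k[:,2]>.055][:,:2].astype(np.float32)*1000))
    for q in ("goat0","brush"): print(q,[world(c,r["region"])[:,:2].mean(0).round(3) for r in silhouettes(n,q)[:3]])
print(current_clock())
cv2.imwrite("pics/both3.png",np.hstack([cv2.imread("pics/top3.png")[60:360,100:500],cv2.imread("pics/side3.png")[60:360,80:480]]))
E
```

```text
True [ 0.60627789 -0.33588408  0.03185944] [-0.98743859  0.36126535  5.66548288]
top 220 0.0754213538599375 ((606.6340942382812, -335.7078857421875), (70.09608459472656, 22.385364532470703), 84.98135375976562)
goat0 [array([0.4  , 0.152]), array([0.402, 0.303]), array([ 0.656, -0.164])]
brush [array([ 0.437, -0.191])]
side 180 0.07738078667562569 ((604.006591796875, -335.2013244628906), (78.52515411376953, 22.408418655395508), 84.96218872070312)
goat0 [array([0.4  , 0.316]), array([ 0.655, -0.16 ]), array([0.399, 0.165])]
brush [array([ 0.436, -0.179])]
35.975
```

View pics/both3.png

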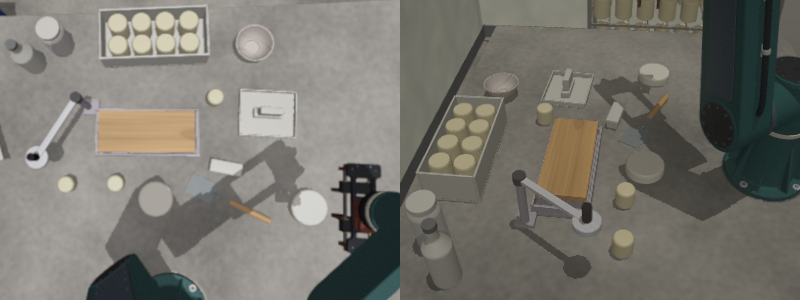

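The scraper stands upright in the tray (left half, 268,113). The lamp is clear of the board, with its head at (36,157), and the cheeses and brush haven't moved.

```bash
python3 -c "
from bench import *
print(close_job())"
```

```text
the job is handed in; nothing more can be done
None
```

The job is handed in at about 36 s: the lamp was swung clear to about 2.13 rad, the unbroken stroke was pressed at 9.6–12.2 N wherever I read it, the scraper stands upright in the tray, and the cheeses and brush are where they were.

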